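Put the flat spatula away in the slotted tool block

ROBOT

A 6-joint arm with a two-finger parallel gripper is mounted at the origin on the work surface. World frame = base frame: x ahead of the robot, y to its left, z up, the work surface at z = 0. Lengths are in m, angles in rad, forces in N, time in s.
With the tool pointing down it reaches from about 0.35 to 0.975 m from the base axis. Payload 7.1 kg.
Tool frame: the origin (TCP) lies midway between the tips of the shut fingers; the grasp point (between the pads) lies 19 mm behind it; z points along the fingers, y is the line along which they close (so a half turn about z gives the same grasp; the last joint's range is limited). The gripper opens to 88 mm and grips with 3 to 60 N. Pads are 20 mm wide; open, the fingers measure 115 mm over their backs; the gripper's body (75 mm by 178 mm) begins 61 mm behind the grasp point.
Start: joints at [1.206, 0.423, 1.63, -0, 1.089, -0.019], TCP at [0.212, 0.588, 0.223] pointing down, gripper open.
Joint ranges: [-3, 3], [-0.9, 2.11], [0.09, 2.58], [-1.31, 4.45], [0.11, 2.69], [-2.54, 2.54]. Speed limits (rad/s): [2.39, 2.39, 3.01, 3.14, 3.14, 3.14].

INTERFACE

Orientations are given as a unit quaternion [w, x, y, z].
In Python, from station import move_pose, movel, movej, command_gripper, wait, inverse_kinematics, read_camera, camera_info, MotionError, job_done, get_time, get_joint_pos, get_qvel, get_effort, get_tcp_pos, get_ee_rot, get_ft_force, get_ft_torque, get_grip_width, get_finger_force gives the robot as it stands. Calls block until the motion is done:
- move_pose(position, orientation): joint-space move of the TCP to a pose.
- movel(position, frame=None, v=0.15, until_force=None): straight line of the TCP; frame=None keeps the orientation; v is the mean speed in m/s. With until_force (N) it stops when the force on the tool has changed by that much, and returns True; else False.
- movej(angles): joint-space move.
- command_gripper(opening): opening from 0.0 (shut) to 1.0 (fully open); the grip force is fixed at half the most; returns when the fingers have stopped.
- wait(seconds).
- inverse_kinematics(position, orientation): joint angles nearest the present ones, or None.
- read_camera(name): name is "scene" or "side" or "wrist"; returns the picture (400x640x3 uint8, red, green, blue); there is no depth.
- camera_info(name): a dict with "intrinsics" (3x3 intrinsics, pixels), "dist" ([k1, k2, p1, p2, k3] as OpenCV has them; the pictures are not rectified), "T" (4x4, takes a point from camera to world coordinates); the wrist camera has in their place "tool_from_camera" (4x4, takes a point from camera to tool coordinates, whose origin is the TCP and whose axes are the flange's). Camera axes: x right, y up, looking along -z (the intrinsics and any distortion apply to the point x, -y, -z); pixel columns grow to the right and rows downward; lengths in m; the calibration is good to about 2 mm. A picture is of the moment at which its call begins: read the wrist's pose just before it. camera_info takes no time and is no camera call.
A pose or a line that the arm cannot do raises MotionError and nothing moves.
- job_done(): hands the job in; it is judged then, once.
Readings, each from a call of its own:
- get_time(): time.
- get_joint_pos(): joint angles.
- get_qvel(): joint speeds.
- get_effort(): joint torques, N m.
- get_tcp_pos(): TCP position.
- get_ee_rot(): TCP orientation.
- get_ft_force(): force on the tool from outside, world axes, zero at the start.
- get_ft_torque(): the same for the moment, N m.
- get_grip_width(): opening from 0.0 (shut) to 1.0 (fully open).
- get_finger_force(): force on a finger pad.
Only numpy, scipy, OpenCV 4.12 (cv2) and the standard library are available. Lean on these libraries where they do the work, as an engineer would, in place of code of your own. Each camera call takes 0.05 s, during which the arm holds its last target. There are 200 camera calls.

TASK

Pick the yellow-handled flat spatula out of its pocket in the aluminium tray and slide it blade first into the slanted white tool block until it is fully home, the front of the handle sitting against the block. The two slots look alike, but one of them, you cannot see which, has a stop inside and lets the blade only about half-way in: feel for it, and if the blade stops short, draw it out and use the other slot. Do not ram the block, and leave the bottle, the copper-topped module and the screwdriver as they are.

Things in the scene. Friction and masses are not known exactly. Their poses are not given: they have to be found in the camera images.
- spatula: Flat spatula, 80 g, lying flat at first (z up, axis 28 mm above the table). Origin mid-grip on the centre line; x towards the blade, y across its width, z normal to it. Yellow handle 18 x 18 mm from x = -60 to 45 mm; orange plastic blade 30 wide, 4 thick from 45 to 125 mm, then a tip 22 wide, 2.5 thick to 135 mm; all centred on the x axis.
- shoulder (a point): Centre of the front face of the spatula's handle, 45 mm along its x axis, where the blade begins; axes as the spatula's.
- blade_tip (a point): Centre of the end edge of the blade, 135 mm along the spatula's x axis.
- tray: Fixed aluminium tray 226 x 64 mm, origin under its middle, x to the blade end. Blade pocket x = 10 to 99 mm: floor 26, rim 34 high, 36 wide, open to the handle. Tail cradle x = -100 to -84: floor 19, cheeks 31 high, 24 apart. Between them the handle bridges an open finger bay, floor 6 mm high. The spatula's origin starts near x = -40 mm.
- block: Fixed white tool block, 115 mm wide; origin on the table below the mid-point of the two slot mouths; z up, +y to the left slot. Mouths face +x and up; slots run to -x, sloping down at 35 degrees. The mouth face is square to the slots and reaches 15.5 mm above and below their centre lines. Upper edge 98 mm high at the mouths, 35 mm at the back.
- mouth_left (a point): Centre of the mouth of the left slot (block y = +29 mm, 85 mm above the table); axes as the block's. Ringed in blue, dark inside. Each slot is 33 wide (along block y) x 7 high and would be 100 mm deep; one of the two has a hidden stop 45 mm down.
- deep_left (a point): Point on the left slot's centre line, 90 mm down from its mouth: where the blade's end lies when the spatula is fully home.
- mouth_right (a point): The same for the right slot's mouth (block y = -29 mm).
- deep_right (a point): The same for the right slot's deep point.
- solvent: Bystander: white solvent bottle with a yellow cap, 64 mm diameter, 150 mm tall, origin at the centre of its underside.
- module: Bystander: small aluminium module with a copper top, 60 x 60 x 32 mm, origin at the centre of its underside.
- driver: Bystander: screwdriver with a red handle lying on the table, about 200 mm long, x along it from handle to tip.
Mind the look-alikes: they are no part of the job. What is meant by the spatula is not black, and is the larger of those in its own colour. Leave any pink or purple look-alike of the block alone.

How it is judged:
On the way:
1. the spatula is lifted clear of the tray (height (world z) of spatula above 0.07 m), for 0.1 s.
At the end, for the whole second after the job is handed in: The spatula rests, let go, in the open slot: the centre of its handle's front face within 6 mm of that slot's mouth centre, and the blade's end within 9 mm of the slot's deep point (((distance between shoulder and mouth_left below 0.006 m and distance between blade_tip and deep_left below 0.009 m) or (distance between shoulder and mouth_right below 0.006 m and distance between blade_tip and deep_right below 0.009 m)) and linear speed of spatula below 0.02 m/s); the robot touches nothing.
It fails at once if the block is rammed with the spatula (over 60 N) (contact force between spatula and block above 60 N).
It fails at once if the bottle is disturbed (moved more than 30 mm) (distance of solvent from where it was at the start of the episode above 0.03 m).
It fails at once if the module is disturbed (moved more than 30 mm) (distance of module from where it was at the start of the episode above 0.03 m).
It fails at once if the screwdriver is disturbed (moved more than 30 mm) (distance of driver from where it was at the start of the episode above 0.03 m).
It fails at once if the bottle is tipped over (angle between solvent's own z axis and vertical above 0.5 rad).
It also fails if it takes over 58 s, if anything falls off the work surface, if the arm or the gripper's body presses on something with over 40 N, if the wrist force passes 120 N, or if a joint passes its speed limit or range.

## Working session

There is one attempt and no reset: what is moved stays moved. The work goes in short steps, each a Python script; the robot and the scene stay as the last script left them, time stands still between calls to the robot, and variables do not carry over. Pictures are saved under pics/ and viewed, at most 10 in all, crops included, and the job is handed in when it is done.

```bash
mkdir -p pics; ls; python3 - <<'E'
from station import *
import cv2, numpy as np
a=read_camera("scene");b=read_camera("side")
np.save('scene.npy',a);np.save('side.npy',b)
cv2.imwrite('pics/scene.png',a[:,:,::-1]);cv2.imwrite('pics/side.png',b[:,:,::-1])
for n in("scene","side","wrist"):print(n,camera_info(n))
print(get_time(),get_ee_rot(),get_tcp_pos())
E
```

```text
pics
scene {'intrinsics': array([[438.60797199,   0.        , 321.91911717],
       [  0.        , 438.60797199, 197.68234892],
       [  0.        ,   0.        ,   1.        ]]), 'dist': array([-0.04850533,  0.        ,  0.        ,  0.        ,  0.        ]), 'T': array([[ 0.72057119, -0.44339404,  0.53308432,  1.12148631],
       [ 0.69324832,  0.44565574, -0.56639009, -0.62445217],
       [ 0.0135619 ,  0.77768418,  0.62850886,  0.76865705],
       [ 0.        ,  0.        ,  0.        ,  1.        ]])}
side {'intrinsics': array([[449.42695562,   0.        , 314.457806  ],
       [  0.        , 449.42695562, 195.29613196],
       [  0.        ,   0.        ,   1.        ]]), 'dist': array([-0.12643734,  0.        ,  0.        ,  0.        ,  0.        ]), 'T': array([[ 0.97658396,  0.13840913, -0.1647018 ,  0.37743448],
       [-0.2151295 ,  0.62203357, -0.75285692, -0.8010204 ],
       [-0.00175222,  0.77066021,  0.63724389,  0.76689184],
       [ 0.        ,  0.        ,  0.        ,  1.        ]])}
wrist {'intrinsics': array([[295.50784725,   0.        , 322.62951544],
       [  0.        , 295.50784725, 204.03343471],
       [  0.        ,   0.        ,   1.        ]]), 'dist': array([-0.04676765,  0.        ,  0.        ,  0.        ,  0.        ]), 'tool_from_camera': array([[ 7.31492797e-04,  9.59602041e-01,  2.81359891e-01,
         7.71864510e-02],
       [ 9.99999530e-01, -5.22876244e-04, -8.16531955e-04,
         9.50924147e-04],
       [-6.36429328e-04,  2.81360356e-01, -9.59601972e-01,
        -1.61947598e-01],
       [ 0.00000000e+00,  0.00000000e+00,  0.00000000e+00,
         1.00000000e+00]])}
0.1 [-1.05281065e-04  1.72031938e-01  9.85091157e-01 -6.43286215e-04] [0.21164674 0.58755947 0.22201041]
```

View pics/scene.png

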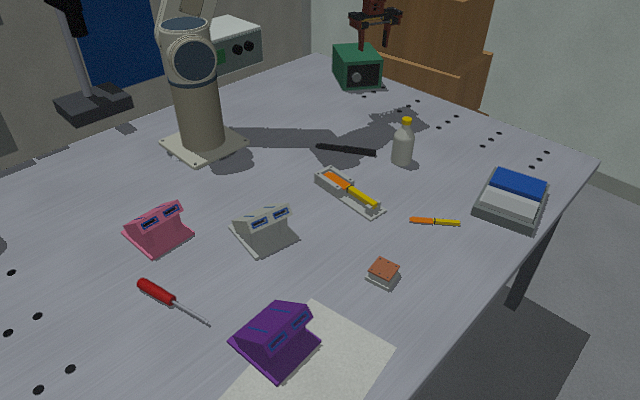

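View pics/side.png

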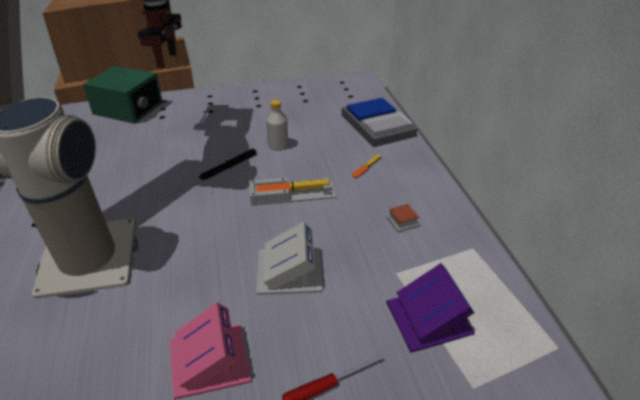

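The scene view shows the larger yellow/orange spatula in the tray at (350,190). A small yellow look-alike lies loose at (435,221), and a black one at (345,150). The white block has its mouths at (262,223) and (281,213); the pink block (158,228) and purple block (275,338) are look-alikes. My choice is the spatula in the tray and the white block.

```bash
cat > h.py <<'E'
from station import *
import cv2, numpy as np
from scipy.spatial.transform import Rotation as R
def rot(q): return R.from_quat([q[1],q[2],q[3],q[0]])
def quat(M): 
    x,y,z,w=R.from_matrix(M).as_quat(); return [w,x,y,z]
def camT(n):
    i=camera_info(n)
    if n!="wrist": return i,np.array(i["T"])
    T=np.eye(4);T[:3,:3]=rot(get_ee_rot()).as_matrix();T[:3,3]=get_tcp_pos()
    return i,T@i["tool_from_camera"]
def ray(px,i,T):
    u=cv2.undistortPoints(np.array([[px]],float),i["intrinsics"],i["dist"])[0,0]
    return T[:3,3],T[:3,:3]@np.array([u[0],-u[1],-1])
def onz(px,z,i,T):
    o,d=ray(px,i,T); return o+d*(z-o[2])/d[2]
def proj(P,i,T):
    p=(np.asarray(P,float)-T[:3,3])@T[:3,:3]; p=p*[1,-1,-1]
    return cv2.projectPoints(p.reshape(-1,1,3),np.zeros(3),np.zeros(3),i["intrinsics"],i["dist"])[0][:,0]
def tri(rays):
    A=0;b=0
    for o,d in rays:
        d=d/np.linalg.norm(d);M=np.eye(3)-np.outer(d,d);A=A+M;b=b+M@o
    return np.linalg.solve(A,b)
E
python3 - <<'E'
from h import *
s,sT=camT("scene");d,dT=camT("side")
for nm,px,z in [("blade",(328,174),.028),("handle end",(379,207),.028),("mouthL?",(281,213),.085),("mouthR?",(262,223),.085),("bottle",(402,165),0),("module",(383,268),.032),("driver",(160,292),.015),("drvtip",(209,325),.005),("small",(435,222),.01)]:
    print(nm,onz(px,z,s,sT).round(3))
for nm,px,z in [("blade",(255,187),.028),("handle end",(330,183),.028),("mL",(310,232),.085),("mR",(312,257),.085),("bottle",(278,148),0)]:
    print('side',nm,onz(px,z,d,dT).round(3))
a=np.load('scene.npy')[130:280,210:420]
cv2.imwrite('pics/crop.png',cv2.resize(a,None,fx=3.8,fy=3.8,interpolation=cv2.INTER_CUBIC)[:,:,::-1])
E
```

```text
blade [0.43  0.134 0.028]
handle end [0.627 0.121 0.028]
mouthL? [ 0.513 -0.119  0.085]
mouthR? [ 0.508 -0.173  0.085]
bottle [0.534 0.359 0.   ]
module [ 0.767 -0.045  0.032]
driver [ 0.459 -0.426  0.015]
drvtip [ 0.597 -0.397  0.005]
small [0.756 0.194 0.01 ]
side blade [0.422 0.14  0.028]
side handle end [0.62  0.113 0.028]
side mL [ 0.517 -0.115  0.085]
side mR [ 0.506 -0.188  0.085]
side bottle [0.515 0.352 0.   ]
```

View pics/crop.png

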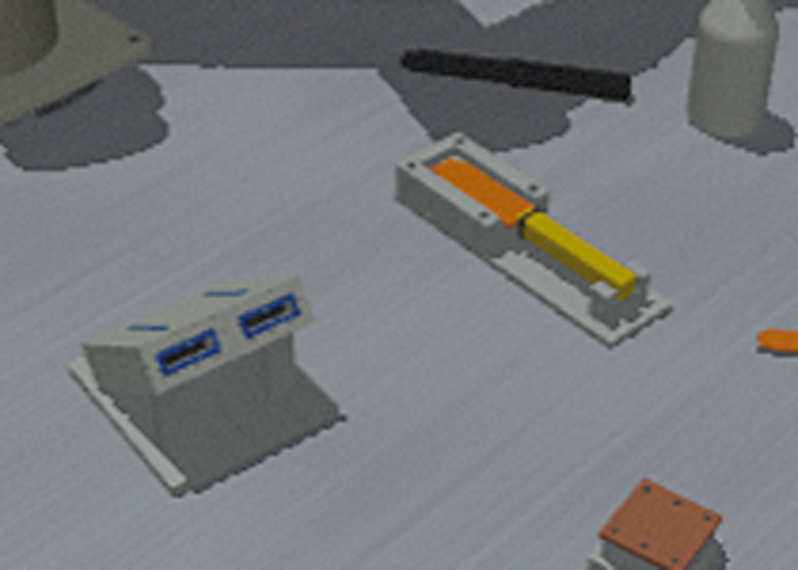

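The crop confirms the choice: the large yellow-handled orange spatula is in the tray, with the handle end toward world +x. The white block has blue-ringed mouths facing world +x. Next, close wrist views, after checking IK.

```bash
cat >> h.py <<'E'
def Rm(zt,yt):
    z=np.array(zt,float);z/=np.linalg.norm(z);y=np.array(yt,float);y-=z*(y@z);y/=np.linalg.norm(y)
    return np.column_stack([np.cross(y,z),y,z])
E
python3 - <<'E'
from h import *
c,s=np.cos(np.radians(35)),np.sin(np.radians(35))
for sg in (1,-1):
    y=[.1*sg,sg,0]
    for n,p,z in [("tray",(.53,.125,.2),(0,0,-1)),("grasp",(.535,.128,.012),(0,0,-1)),("home",(.56,-.146,.095),(s,0,-c)),("pre",(.70,-.146,.19),(s,0,-c)),("view",(.60,-.146,.2),(-.5,0,-.86)),("view2",(.6,-.146,.2),(-.25,0,-.97))]:
        q=inverse_kinematics(p,quat(Rm(z,y)));print(sg,n,None if q is None else np.round(q,2))
q=quat(Rm((0,0,-1),(.1,1,0)))
move_pose((.53,.125,.2),q)
T=camT("wrist")[1];a=read_camera("wrist");cv2.imwrite('pics/w1.png',a[:,:,::-1]);np.savez('w1.npz',T=T,a=a)
print(get_time(),get_joint_pos())
E
```

```text
1 tray [ 0.21  0.33  1.83 -0.    0.98 -1.26]
1 grasp [ 0.21  0.64  1.89 -0.    0.61 -1.26]
1 home [-0.39  0.47  2.19  1.97  0.24  2.49]
1 pre [-0.29  0.43  1.88  0.6   0.3  -2.31]
1 view [-0.21  0.7   1.31 -0.1   1.65 -1.67]
1 view2 [-0.23  0.56  1.49 -0.06  1.34 -1.68]
-1 tray [ 0.21  0.33  1.83 -0.    0.98  1.88]
-1 grasp [ 0.21  0.64  1.89 -0.    0.61  1.88]
-1 home [-0.39  0.47  2.19  1.97  0.24 -0.66]
-1 pre [-0.29  0.43  1.88  0.6   0.3   0.83]
-1 view [-0.21  0.7   1.31 -0.1   1.65  1.47]
-1 view2 [-0.23  0.56  1.49 -0.06  1.34  1.46]
2.175 [ 2.11097660e-01  3.34816134e-01  1.82698763e+00  1.12434167e-04
  9.79635552e-01 -1.26110055e+00]
```

View pics/w1.png

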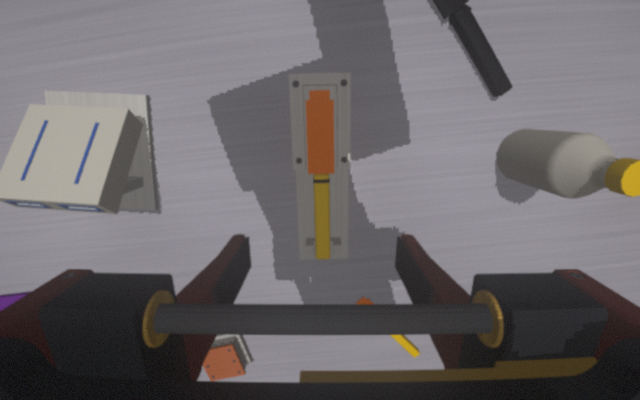

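The wrist view shows the spatula in the tray, with the blade at (320,130) and the handle from (321,178) to (322,258). The block's mouths face down-image, away from this camera. I'll flip the tool half a turn so the camera sees the mouths, then fit the block.

```bash
python3 - <<'E'
from h import *
move_pose((.60,-.146,.21),quat(Rm((-.25,0,-.97),(0,-1,0))))
T=camT("wrist")[1];a=read_camera("wrist");cv2.imwrite('pics/w2.png',a[:,:,::-1]);np.savez('w2.npz',T=T,a=a)
movel((.60,-.11,.25))
T=camT("wrist")[1];a=read_camera("wrist");np.savez('w3.npz',T=T,a=a)
move_pose((.55,.125,.22),quat(Rm((0,0,-1),(-.1,-1,0))))
T=camT("wrist")[1];a=read_camera("wrist");np.savez('w4.npz',T=T,a=a)
print(get_time())
E
```

```text
6.025
```

View pics/w2.png

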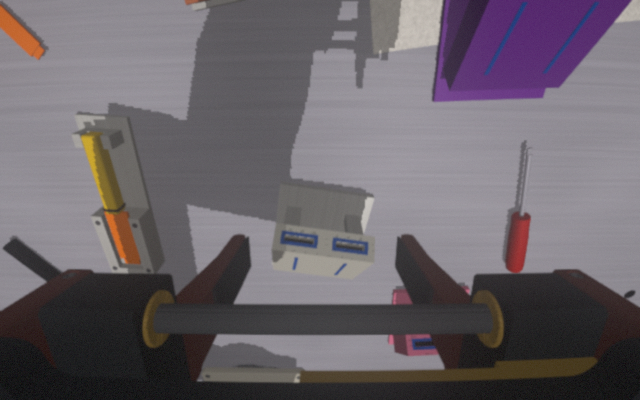

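The two mouths are at (299,239), the left slot (+y), and (350,246), the right slot. Now I'll segment the rings and the handle and fit them numerically.

```bash
python3 - <<'E'
from h import *
from scipy.optimize import least_squares
def comps(a,lo,hi,amin,guess=None,win=None):
    hsv=cv2.cvtColor(a,cv2.COLOR_RGB2HSV);m=cv2.inRange(hsv,lo,hi)
    m=cv2.morphologyEx(m,cv2.MORPH_CLOSE,np.ones((3,3)))
    out=[]
    for c in cv2.findContours(m,cv2.RETR_EXTERNAL,cv2.CHAIN_APPROX_NONE)[0]:
        ar=cv2.contourArea(c)
        if ar>amin: 
            M=cv2.moments(c); out.append((M['m10']/M['m00'],M['m01']/M['m00'],ar,cv2.minAreaRect(c)))
    return out
V={}
for n in('w1','w2','w3','w4'):
    f=np.load(n+'.npz');V[n]=(f['a'],camera_info('wrist'),f['T'])
for n in('scene','side'): i,T=camT(n);V[n]=(np.load(n+'.npy'),i,T)
zs=np.array
def mouths(p):
    x,y,t=p;e=np.array([-np.sin(t),np.cos(t),0]);o=np.array([x,y,.085]);return np.array([o+.029*e,o-.029*e])
p0=[.51,-.146,0.05]
obs={}
for it in range(2):
  for n in('w2','w3','scene','side'):
    a,i,T=V[n];P=proj(mouths(p0),i,T);C=comps(a,(105,110,40),(130,255,255),12)
    obs[n]=np.array([min(C,key=lambda c:np.hypot(c[0]-q[0],c[1]-q[1]))[:3] for q in P])
  for use in(('w2','w3'),('scene',),('w2','w3','scene')):
    r=least_squares(lambda p:np.concatenate([(proj(mouths(p),*V[n][1:])-obs[n][:,:2]).ravel() for n in use]),p0)
    print(use,r.x.round(4),r.fun.round(1))
  p0=r.x
for n in obs: print(n,obs[n].round(1).tolist())
for k in(0,1): print('tri',tri([ray(obs[n][k,:2],*V[n][1:]) for n in('w2','w3','scene')]).round(4))
# spatula: yellow handle + orange blade
for n in('w1','w4','scene'):
    a,i,T=V[n]
    for nm,lo,hi,z in(('yel',(22,150,60),(34,255,255),.037),('org',(5,150,60),(18,255,255),.030)):
        for c in comps(a,lo,hi,60):
            w=onz(c[:2],z,i,T)
            if abs(w[0]-.53)<.15 and abs(w[1]-.127)<.05:
                b=cv2.boxPoints(c[3]);W=np.array([onz(q,z,i,T)[:2] for q in b]);print(n,nm,w.round(4),c[2],W.round(4).tolist())
np.save('block.npy',p0)
E
```

```text
('w2', 'w3') [ 0.5073 -0.1425 -0.21  ] [-3.9  0.4 -2.5  0.1  0.6 -1.1  6.6  1.5]
('scene',) [ 0.5066 -0.1477 -0.1681] [-0.1  0.1  0.1 -0.1]
('w2', 'w3', 'scene') [ 0.507  -0.143  -0.2066] [-3.4  0.6 -2.1  0.2  1.  -0.8  6.9  1.6  1.7 -0.5  1.5 -1.2]
('w2', 'w3') [ 0.5073 -0.1425 -0.21  ] [-3.9  0.4 -2.5  0.1  0.6 -1.1  6.6  1.5]
('scene',) [ 0.5066 -0.1477 -0.1681] [-0.1  0.1  0.1 -0.1]
('w2', 'w3', 'scene') [ 0.507  -0.143  -0.2066] [-3.4  0.6 -2.1  0.2  1.  -0.8  6.9  1.6  1.7 -0.5  1.5 -1.2]
w2 [[299.0, 239.0, 342.0], [348.1, 247.9, 50.5]]
w3 [[326.2, 220.6, 21.5], [365.4, 226.1, 15.5]]
scene [[280.5, 212.7, 77.0], [259.1, 222.4, 85.5]]
side [[423.8, 287.7, 77.5], [423.8, 287.7, 77.5]]
tri [ 0.508  -0.1155  0.0795]
tri [ 0.493  -0.1698  0.0736]
w1 yel [0.5668 0.1223 0.037 ] 892.0 [[0.5231, 0.119], [0.5245, 0.1335], [0.6156, 0.125], [0.6141, 0.1093]]
w1 org [0.4691 0.1298 0.03  ] 1952.5 [[0.4246, 0.1197], [0.4268, 0.1468], [0.5161, 0.1407], [0.5138, 0.1115]]
w4 yel [0.5734 0.1215 0.037 ] 937.5 [[0.6185, 0.1249], [0.6171, 0.1102], [0.5227, 0.1189], [0.5243, 0.1347]]
w4 org [0.4733 0.1293 0.03  ] 1248.0 [[0.4279, 0.149], [0.516, 0.1395], [0.5133, 0.1121], [0.425, 0.1197]]
scene yel [0.5705 0.1137 0.037 ] 206.0 [[0.5179, 0.1034], [0.5073, 0.1326], [0.6207, 0.1227], [0.6287, 0.0952]]
scene org [0.4695 0.1297 0.03  ] 147.5 [[0.4247, 0.1219], [0.4123, 0.1566], [0.5082, 0.141], [0.5182, 0.1082]]
```

```bash
python3 - <<'E'
from h import *
t=[]
for n,(x,y) in(('w2',(270,220)),('w3',(290,195))):
    a=np.load(n+'.npz')['a'][y:y+60,x:x+110]
    h=cv2.cvtColor(a,cv2.COLOR_RGB2HSV);m=cv2.inRange(h,(100,90,30),(135,255,255))
    t.append(np.vstack([a,cv2.cvtColor(m,cv2.COLOR_GRAY2RGB)]))
cv2.imwrite('pics/rings.png',cv2.resize(np.hstack(t),None,fx=3.6,fy=3.6,interpolation=cv2.INTER_NEAREST)[:,:,::-1])
E
```

```text
(no output)
```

View pics/rings.png

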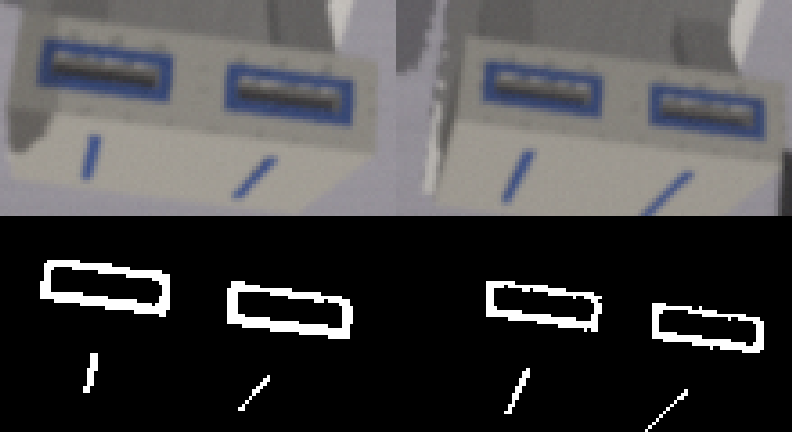

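```bash
python3 - <<'E'
from h import *
from scipy.optimize import least_squares
V={}
for n in('w2','w3'):
    f=np.load(n+'.npz');V[n]=(f['a'],camera_info('wrist'),f['T'])
for n in('scene','side'): i,T=camT(n);V[n]=(np.load(n+'.npy'),i,T)
def mouths(p):
    x,y,t,z=p;e=np.array([-np.sin(t),np.cos(t),0]);o=np.array([x,y,z]);return np.array([o+.029*e,o-.029*e])
p0=[.507,-.147,-.17,.085];obs={}
for n in V:
    a,i,T=V[n];m=cv2.inRange(cv2.cvtColor(a,cv2.COLOR_RGB2HSV),(100,90,30),(135,255,255));m=cv2.morphologyEx(m,cv2.MORPH_CLOSE,np.ones((2,2)))
    C=[cv2.minAreaRect(c) for c in cv2.findContours(m,cv2.RETR_EXTERNAL,cv2.CHAIN_APPROX_NONE)[0]]
    C=[c for c in C if c[1][0]*c[1][1]>30]
    obs[n]=np.array([min((c[0] for c in C),key=lambda c:np.hypot(c[0]-q[0],c[1]-q[1])) for q in proj(mouths(p0),i,T)])
    print(n,obs[n].round(1).tolist(),proj(mouths(p0),i,T).round(1).tolist())
for use in(('w2','w3'),('scene',),('w2','w3','scene')):
    for fz in(0,1):
        g=lambda p:np.append(p[:3],p[3] if fz else .085)
        r=least_squares(lambda p:np.concatenate([(proj(mouths(g(p)),*V[n][1:])-obs[n]).ravel() for n in use]),p0,x_scale=[.1,.1,1,.1])
        print(use,r.x.round(4),r.fun.round(1))
    if use==('w2','w3'): np.save('block.npy',r.x)
E
```

```text
w2 [[299.8, 239.9], [350.8, 246.8]] [[299.0, 240.4], [349.8, 247.3]]
w3 [[331.2, 220.1], [376.9, 226.6]] [[330.3, 220.5], [375.8, 227.0]]
scene [[281.5, 213.6], [260.1, 223.3]] [[280.8, 212.8], [259.5, 222.3]]
side [[424.8, 288.3], [424.8, 288.3]] [[307.8, 233.4], [308.8, 253.0]]
('w2', 'w3') [ 0.5077 -0.1481 -0.1669  0.085 ] [ 0.1  0.  -0.  -0.   0.  -0.  -0.1 -0. ]
('w2', 'w3') [ 0.5083 -0.1481 -0.1673  0.0859] [ 0.   0.1  0.   0.   0.  -0.1 -0.  -0. ]
('scene',) [ 0.5104 -0.148  -0.1676  0.085 ] [-0.1  0.1  0.1 -0. ]
('scene',) [ 0.5144 -0.1511 -0.1649  0.0895] [ 0.  0. -0. -0.]
('w2', 'w3', 'scene') [ 0.508  -0.148  -0.1666  0.085 ] [ 0.  -0.2 -0.1 -0.3 -0.1 -0.2 -0.2 -0.2 -0.8 -0.4 -0.6 -0.5]
('w2', 'w3', 'scene') [ 0.5085 -0.148  -0.1669  0.0858] [-0.  -0.2 -0.  -0.2 -0.  -0.2 -0.1 -0.2 -0.6 -0.6 -0.5 -0.7]
```

Block fit: mouth midpoint at (0.508, -0.148), yaw -0.167 rad. Spatula origin is about (0.560, 0.122), with its x axis along (-0.996, 0.087). I'll grasp with the tool pitched 20° relative to the spatula, which keeps the wrist away from its singularity when inserting.

```bash
cat >> h.py <<'E'
G=np.radians(20);TZ=np.array([np.sin(G),0,-np.cos(G)])
RTS=Rm(TZ,[0,-1,0])           # tool axes in spatula frame
GP=np.array([0,0,.005])       # grasp point in spatula frame
def tool(Rs,ps,Rst=RTS,gp=GP): # spatula pose -> TCP pose
    M=Rs@Rst; return ps+Rs@gp+.019*M[:,2],quat(M)
def slotR(yaw,tilt=np.radians(35)):
    c,s=np.cos(tilt),np.sin(tilt);bx=np.array([np.cos(yaw),np.sin(yaw),0]);by=np.array([-bx[1],bx[0],0])
    x=-c*bx-[0,0,s];y=-by;return np.column_stack([x,y,np.cross(x,y)])
def slot(side):
    b=np.load('block.npy');return np.array([b[0],b[1],.085])+side*.029*np.array([-np.sin(b[2]),np.cos(b[2]),0]),slotR(b[2])
E
python3 - <<'E'
from h import *
x=np.array([-.9962,.0865,0]);x/=np.linalg.norm(x);Rs=np.column_stack([x,np.cross([0,0,1],x),[0,0,1]]);o=np.array([.560,.1221,.028])
for sd in(1,-1):
    m,Rb=slot(sd)
    for k in(-.045,-.045-.13):
        p,q=tool(Rb,m+k*Rb[:,0]);j=inverse_kinematics(p,q);print(sd,k,p.round(3),None if j is None else np.round(j,2))
p,q=tool(Rs,o)
move_pose(p+[0,0,.08],q);movel(p+[0,0,.02],v=.1);movel(p,v=.04)
print(get_ft_force())
command_gripper(0);print(get_grip_width()*88,get_finger_force(),get_ft_force())
movel(p+[0,0,.10],v=.1)
print(get_grip_width()*88,get_finger_force(),get_ft_force(),get_time(),np.round(get_joint_pos(),2))
T=camT("wrist")[1];a=read_camera("wrist");cv2.imwrite('pics/w5.png',a[:,:,::-1]);np.savez('w5.npz',T=T,a=a)
E
```

```text
1 -0.045 [ 0.551 -0.126  0.097] [-0.26  0.44  2.02  0.06  0.42 -1.71]
1 -0.175 [ 0.656 -0.144  0.171] [-0.24  0.45  1.75  0.03  0.68 -1.67]
-1 -0.045 [ 0.542 -0.183  0.097] [-0.38  0.45  2.    0.13  0.43 -1.89]
-1 -0.175 [ 0.647 -0.201  0.171] [-0.34  0.46  1.74  0.07  0.69 -1.79]
[-0.13750067  0.01982392 -0.34462231]
18.08926578205672 29.969894886016846 [-1.11922438 -1.01418073 -0.26964108]
17.684541747557578 29.969774186611176 [ 0.15704136  0.17375348 -1.05571745] 12.3833 [ 0.15  0.64  1.6   0.09  1.25 -1.37]
```

View pics/w5.png

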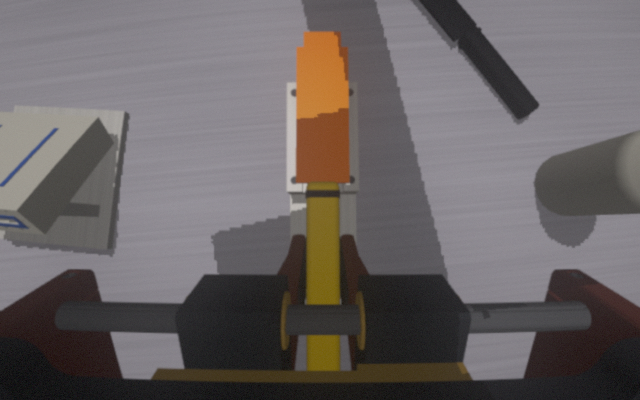

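The spatula is held firmly: the blade tip is at (322,32), the shoulder at row about 183, and it is centred at column 322. Next I'll fit the in-hand pose numerically.

```bash
python3 - <<'E'
from h import *
from scipy.optimize import least_squares
f=np.load('w5.npz');a,T=f['a'],f['T'];i=camera_info('wrist')
m=cv2.inRange(cv2.cvtColor(a,cv2.COLOR_RGB2HSV),(3,150,60),(19,255,255));m[:, :270]=0;m[:,380:]=0
ys=np.where(m.sum(1)>255*5)[0];ext=[(y,np.where(m[y])[0][0],np.where(m[y])[0][-1]) for y in ys]
print(ys[0],ys[-1]);print([tuple(map(int,e)) for e in ext[::12]])
tw=T@np.linalg.inv(i["tool_from_camera"]);Rt=tw[:3,:3];pt=tw[:3,3]
Rs0=Rt@RTS.T;o0=pt-.019*Rt[:,2]-Rs0@GP
print('nominal o',o0.round(4))
L=np.array([[125,15,2],[125,-15,2],[45.5,15,2],[45.5,-15,2],[135,0,1.2],[135,0,1.2]])/1000
def res(p):
    dx,dy,pit,yaw=p;Q=Rs0@R.from_euler('yz',[pit,yaw]).as_matrix()
    pr=proj(o0+Rs0@[dx,dy,0]+L@Q.T,i,T);r=[]
    for k in range(0,4,2):
        l,rr=sorted(pr[k:k+2],key=lambda v:v[0]);y=np.clip((l[1]+rr[1])/2,ys[0]+18,ys[-1]-2)
        e=ext[int(round(y))-ys[0]];r+=[l[0]-e[1],rr[0]-(e[2]+1)]
    r.append(pr[4,1]-ys[0]);r.append((pr[2,1]+pr[3,1])/2-ys[-1]-1);return np.array(r)
# smooth-ish: use several seeds
r=least_squares(res,[0,0,0,0],x_scale=[.01,.01,.1,.1],diff_step=1e-2)
from scipy.optimize import minimize
r=minimize(lambda p:(res(p)**2).sum(),[0,0,0,0],method='Nelder-Mead',options=dict(initial_simplex=np.vstack([np.zeros(4),np.diag([.005,.003,.05,.05])]),maxiter=2000))
print(r.x.round(4),res(r.x).round(1),res([0]*4).round(1))
E
```

```text
32 380
[(32, 306, 334), (44, 304, 339), (56, 297, 346), (68, 297, 347), (80, 297, 347), (92, 297, 348), (104, 297, 347), (116, 297, 347), (128, 298, 347), (140, 298, 348), (152, 298, 348), (164, 298, 348), (176, 297, 348)]
nominal o [0.5595 0.122  0.1273]Traceback (most recent call last):
  File "<stdin>", line 19, in <module>
    return func(*args, **kwargs)
    result = trf(vector_fun.fun, vector_fun.jac, x0, f0, J0, lb, ub, ftol, xtol,
                 gtol, max_nfev, x_scale, loss_function, tr_solver,
                 tr_options.copy(), verbose, callback=callback_wrapped)
    return trf_no_bounds(
        fun, jac, x0, f0, J0, ftol, xtol, gtol, max_nfev, x_scale,
        loss_function, tr_solver, tr_options, verbose, callback=callback)
    f_new = fun(x_new)
    self._update_fun()
    ~~~~~~~~~~~~~~~~^^
    self.f = self.fun_wrapped(xp_copy(self.x))
             ~~~~~~~~~~~~~~~~^^^^^^^^^^^^^^^^^
    return np.atleast_1d(self.fun(x))
                         ~~~~~~~~^^^
    return self.f(x, *self.args, **self.kwargs)
           ~~~~~~^^^^^^^^^^^^^^^^^^^^^^^^^^^^^^
  File "<stdin>", line 16, in res
IndexError: list index out of range
```

```bash
python3 - <<'E'
from h import *
from scipy.optimize import least_squares
f=np.load('w5.npz');T=f['T'];i=camera_info('wrist')
tw=T@np.linalg.inv(i["tool_from_camera"]);Rt=tw[:3,:3];pt=tw[:3,3]
Rs0=Rt@RTS.T;o0=pt-.019*Rt[:,2]-Rs0@GP
L=np.array([[125,15,2],[125,-15,2],[45,15,2],[45,-15,2],[135,11,1.25],[135,-11,1.25]])/1000
print(proj(o0+L@Rs0.T,i,T).round(1).tolist())
obs=[32,297,347.5,297.3,349,183]
def res(p):
    Q=Rs0@R.from_euler('yz',p[1:3]).as_matrix();P=proj(o0+Rs0@[p[0],p[3],p[4]]+L@Q.T,i,T)
    return [P[4:,1].mean()-32,P[:2,0].min()-297,P[:2,0].max()-348.5,P[2:4,0].min()-297,P[2:4,0].max()-349.5,P[2:4,1].mean()-183, p[4]*300]
r=least_squares(res,[0]*5,x_scale=[.01,.1,.1,.01,.01]);print(r.x.round(4),np.round(r.fun,1))
E
```

```text
[[295.3, 47.9], [346.7, 47.9], [293.9, 184.0], [347.7, 184.0], [302.4, 32.7], [339.7, 32.7]]
[ 0.0007 -0.0056  0.0042 -0.0015 -0.0012] [ 0.   0.1 -0.1 -0.5  0.5 -0.  -0.4]
```

In-hand pose matches nominal to within about 1 mm and 0.3°. Trying the left slot, feeling gently.

```bash
cat >> h.py <<'E'
def at(side,depth,off=(0,0)):  # tip at depth down the slot; off = (y_s,z_s) offset
    m,Rb=slot(side); return tool(Rb,m+(depth-.135)*Rb[:,0]+Rb[:,1]*off[0]+Rb[:,2]*off[1])
def depth(side):
    m,Rb=slot(side);p0,_=at(side,0);return (get_tcp_pos()-p0)@Rb   # along, y_s, z_s
E
python3 - <<'E'
from h import *
p,q=at(1,-.06);move_pose(p,q);
p,_=at(1,-.008);movel(p,v=.08);wait(.2)
print(depth(1).round(4),get_ft_force().round(2),get_time())
a=read_camera("scene");b=read_camera("side")
c=[cv2.resize(k,(400,400),interpolation=cv2.INTER_CUBIC) for k in(a[175:255,240:320],b[205:285,265:345])]
cv2.imwrite('pics/pre.png',np.hstack(c)[:,:,::-1]);np.save('pre.npy',a)
E
```

```text
[-0.0087  0.      0.    ] [ 0.27  0.73 -0.36] 14.575
```

View pics/pre.png

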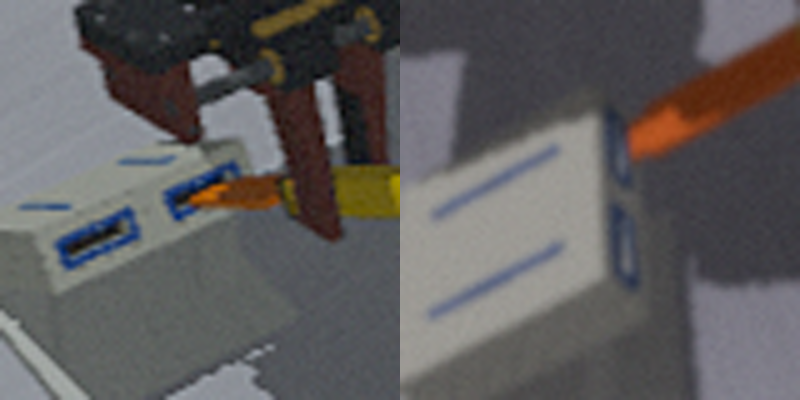

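The blade tip sits right in front of the left mouth, at crop (195,197) in the scene view and (635,145) in the side view. Feeling in now.

```bash
python3 - <<'E'
from h import *
for d in(.005,.02,.04,.06,.085):
    h=movel(at(1,d)[0],v=.03,until_force=5)
    print(d,h,depth(1).round(4),get_ft_force().round(2),get_ft_torque().round(2),get_time())
    if h: break
E
```

```text
0.005 False [ 0.005  0.    -0.   ] [-0.04  0.43 -0.67] [-0.01  0.11 -0.  ] 15.2583
0.02 False [ 0.0199  0.     -0.    ] [ 0.38  0.93 -0.27] [0.03 0.13 0.  ] 15.9083
0.04 False [ 0.0398  0.     -0.    ] [ 0.29 -1.21 -0.05] [ 0.05  0.09 -0.  ] 16.725
0.06 True [ 0.0435  0.0001 -0.0004] [ 2.33  0.29 -0.37] [-0.1  -0.39 -0.05] 17.0667
```

It stopped at 44 mm after entering freely, which matches the hidden stop. I'll draw out and use the right slot.

```bash
python3 - <<'E'
from h import *
movel(at(1,-.02)[0],v=.08);movel(at(-1,-.02)[0],v=.1);wait(.2)
print(depth(-1).round(4))
for d in(.005,.02,.05,.07,.086,.095):
    h=movel(at(-1,d)[0],v=.03 if d<.09 else .015,until_force=6)
    print(d,h,depth(-1).round(4),get_ft_force().round(2),get_ft_torque().round(2),get_time())
    if h: break
E
```

```text
[-0.02   -0.0006 -0.    ]
0.005 False [ 0.0047  0.0001 -0.    ] [-0.46 -0.5  -1.72] [ 0.06  0.1  -0.03] 19.9417
0.02 False [ 0.02    0.0001 -0.    ] [-0.43 -0.13 -1.94] [ 0.04  0.15 -0.02] 20.5917
0.05 False [0.0497 0.0001 0.    ] [ 0.37 -0.12 -0.93] [ 0.05  0.14 -0.01] 21.7417
0.07 False [ 0.0698  0.0001 -0.    ] [ 0.8  -0.07 -2.06] [0.02 0.14 0.01] 22.5583
0.086 False [ 0.0859  0.     -0.    ] [ 0.53  0.04 -0.73] [ 0.05  0.18 -0.03] 23.2417
0.095 True [ 0.0884  0.0002 -0.0003] [1.92 0.01 1.87] [-0.02 -0.11  0.02] 23.6167
```

It reached home at 88 mm, the same 1.5 mm bias as the stop contact showed. Releasing and backing off.

```bash
python3 - <<'E'
from h import *
command_gripper(1.0)
z=rot(get_ee_rot()).as_matrix()[:,2];p=get_tcp_pos()
movel(p-.13*z,v=.1);wait(.5)
print(get_ft_force().round(2),get_time())
a=read_camera("scene");b=read_camera("side")
c=[cv2.resize(k,(400,400),interpolation=cv2.INTER_CUBIC) for k in(a[170:270,225:325],b[200:300,255:355])]
cv2.imwrite('pics/end.png',np.hstack(c)[:,:,::-1])
E
```

```text
[-0.37  0.15  0.06] 26.725
```

View pics/end.png

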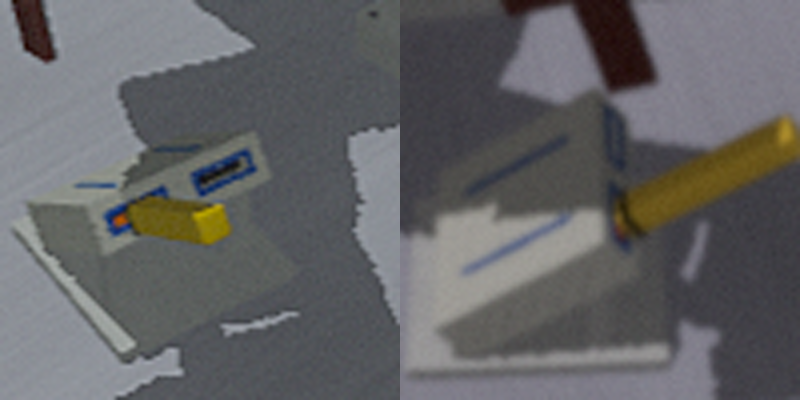

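The handle stands in the right slot with a sliver of orange visible at the mouth. I'll check how far home it is by comparing the handle's tail with its predicted projection.

```bash
python3 - <<'E'
from h import *
m,Rb=slot(-1)
for n in("scene","side"):
    a=read_camera(n);i,T=camT(n)
    k=cv2.inRange(cv2.cvtColor(a,cv2.COLOR_RGB2HSV),(22,130,40),(34,255,255))
    g=proj([m],i,T)[0].astype(int);z=np.zeros_like(k);z[g[1]-40:g[1]+40,g[0]-25:g[0]+55]=1;k=k*z
    C=np.array([[x,y,w] for x in(-.060,.045) for y in(-.009,.009) for w in(-.009,.009)])
    for gap in(0,.005,.01):
        P=proj(m+(C-[.045+gap,0,0])@Rb.T,i,T);h=cv2.convexHull(P.astype(np.float32))
        H=np.zeros_like(k);cv2.fillConvexPoly(H,np.round(h*16).astype(int),255,shift=4)
        print(n,gap,'IoU',round((H&k>0).sum()/((H|k)>0).sum(),3),'bbox',P.min(0).round(1),P.max(0).round(1))
    ys,xs=np.where(k);print('obs',xs.min(),ys.min(),xs.max(),ys.max())
E
```

```text
scene 0 IoU 0.71 bbox [254.8 217.7] [283.2 229.6]
scene 0.005 IoU 0.718 bbox [255.6 217.7] [284.2 229.7]
scene 0.01 IoU 0.71 bbox [256.4 217.8] [285.2 229.8]
obs 257 219 282 230
side 0 IoU 0.583 bbox [306.9 225.1] [355.5 258.9]
side 0.005 IoU 0.576 bbox [308.8 224. ] [357.7 257.8]
side 0.01 IoU 0.548 bbox [310.8 222.8] [359.8 256.8]
obs 309 230 354 257
```

The tail edges match zero gap in both views (283 vs 283.2 and 355 vs 355.5), so it is home.

```bash
python3 -c "
from station import *
print(job_done(),get_time())"
```

```text
the job is handed in; nothing more can be done
the job is handed in; nothing more can be done
```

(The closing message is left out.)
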